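Set a binding post with one turn of the bench press flywheel

TASK

One of the two sample-card decks still has its brass binding post standing proud: lay that deck on the bed of the bench press, post up and post end first, and slide it between the side guides until it just rests against the back gauge, without shoving the gauge off its setting. Then take the crank handle and turn the flywheel through exactly one revolution, the top of the wheel going away from you, so that the ram strokes down and up once, presses the post home, and the handle ends straight up again. The handle is only clamped in its slot, at a radius the last user chose, so follow the circle by feel and do not force it along the slot; let go, leave the deck in the press, and leave the other things where they are.

Things in the scene. Friction and masses are not known exactly. Their poses are not given: they have to be found in the camera images.
- press: Grey cast bench press, fixed, with a dark spoked flywheel on its right. Origin on the table under the ram axis; x points from the open mouth (towards the robot) back to the column, y to its left, z up. Head: two cheeks, front at x -24 mm, y -32 to +32, 96 to 222 mm above the table; nothing is higher except wheel and handle (up to 260 mm). Ram up: punch face 82 mm above the table.
- ram_axis (a point): Point on the bed's top, 40 mm above the table, on the vertical axis of the ram. The deck is home when its post stands over this point: its end then touches the back gauge. The flat steel bed runs from x -58 to +46 mm in the press's frame and goes on forwards, at the same height, as a 52 mm wide feed tongue to x -132 mm.
- guide_mouth (a point): Point on the bed's top midway between the front ends of the two straight side guides, 38 mm in front of the ram axis. The guides stand 13 mm above the bed, 63 mm apart, from here to 56 mm further in; in front of this point they flare out to 80 mm apart over 20 mm.
- gauge_face (a point): Middle of the back gauge's front face, as set: a steel plate across the bed, 52 mm wide, 15 mm high, 22 mm behind the ram axis.
- wheel_center (a point): Point on the flywheel's shaft axis (parallel to the press's y, 185 mm above the table), 117 mm to the press's right (-y), near the middle of the handle's length. The handle's centre circles this point at a radius between 42 and 62 mm, different each time and not measured; at wheel angle 0 the handle is straight above it.
- shaft_end (a point): End of the wheel's shaft, 70 mm right of the ram axis. The 150 mm flywheel's outer face is 62 mm right of the ram axis. Crank handle: black cylinder, 24 mm diameter, free to spin on its stud, sticking out level to the right from 68 to 147 mm right of the ram axis. The stud is clamped in a radial slot of the wheel.
- flywheel (a joint): Wheel angle, rad: 0 with handle and ram up (starts within 0.1 of it), growing as the top of the wheel goes away from the robot (+x of the press); pi is the bottom of the stroke, 2 pi one full turn, handle and ram up again. The ram moves 24 mm. The wheel stays where it is left; turning takes 2 to 3 N at the handle, up to about 14 N while the post is pressed in.
- stud (a joint): How far the handle's stud has slipped along its slot from where it was clamped, in m, 0 at the start, positive outwards. The clamp slips when the handle is forced along the slot (towards or away from the shaft) with more than about 10 N.
- back_gauge (a joint): How far the back gauge has been shoved back from its setting, in m, 0 at the start. It slips when pushed with more than about 14 N.
- deck: The deck to be finished: stack of grey sample cards, 165 x 60 x 16 mm, about 0.16 kg, rigid, lying on the table. Origin at the middle of its underside, x along its length towards the post end, z up. The brass post stands 22 mm from the +x end, on the centre line.
- deck_post (a point): Point on the deck's underside below the post, 60.5 mm from the deck's origin along its x axis.
- post (a joint): How far the brass post has been pressed in, in m: 0 to 0.003 at the start (its 12 mm head then stands 9 to 12 mm off the deck), 0.012 fully home with the head on the deck. It takes about 40 N, which the press gives.
- finished_deck: A finished deck of the same size, its post already home; origin at the middle of its underside. Leave it.
- post_tray: Small open steel tray, 85 x 110 x 24 mm, with spare brass posts; origin under its middle. Leave it.
- elec_tape: Roll of black tape, 59 x 57 x 19 mm; origin under its middle. Leave it.
- clamp: Black spring clamp with orange tips, 50 x 123 x 20 mm; origin under its middle. Leave it.

How it is judged (in metres and radians):
On the way, in this order (a step that is already met when the one before it is completed fails the run):
1. the deck lies flat on the bed with its end against the back gauge and the post, still proud, under the ram, before the wheel is turned (x of deck_post in the frame of press above -0.002 m and horizontal distance between deck_post and ram_axis below 0.003 m and z of deck_post in the frame of press between 0.037 and 0.043 m and angle between deck's own z axis and vertical below 0.05 rad and value of joint post below 0.006 m and value of joint flywheel below 0.4 rad), for 0.2 s.
2. the wheel passes the bottom of the stroke and the ram has pressed the post home (x of deck_post in the frame of press above -0.002 m and horizontal distance between deck_post and ram_axis below 0.003 m and z of deck_post in the frame of press between 0.037 and 0.043 m and angle between deck's own z axis and vertical below 0.05 rad and value of joint post above 0.0105 m and value of joint flywheel between 2.4 and 4.4 rad), for 0.1 s.
At the end, for the whole second after the job is handed in: The post is pressed home (within 1.5 mm), the deck lies flat on the bed with its post within 3 mm of the ram axis and its end within 2 mm of the gauge's setting, and the wheel rests after one full turn with the handle straight up again, within 0.14 rad (8 degrees) (x of deck_post in the frame of press above -0.002 m and horizontal distance between deck_post and ram_axis below 0.003 m and z of deck_post in the frame of press between 0.037 and 0.043 m and angle between deck's own z axis and vertical below 0.05 rad and value of joint post above 0.0105 m and value of joint flywheel between 6.143 and 6.423 rad and velocity of joint flywheel between -0.05 and 0.05 rad/s and linear speed of deck below 0.01 m/s); the robot touches nothing.
It fails at once if the back gauge is shoved more than 2 mm off its setting (value of joint back_gauge above 0.002 m).
It fails at once if the handle is forced more than 2.5 mm along its slot (value of joint stud above 0.0025 m or value of joint stud below -0.0025 m).
It fails at once if the wheel is turned backwards from its rest, or carried more than 0.35 rad past one revolution (value of joint flywheel below -0.4 rad or value of joint flywheel above 6.633 rad).
It fails at once if a thing standing by (finished deck, tray, tape, clamp) is moved more than 20 mm (distance of any of finished_deck, post_tray, elec_tape, clamp from where it was at the start of the episode above 0.02 m).
It also fails if it takes over 70 s, if anything falls off the work surface, if the arm or the gripper's body presses on something with over 40 N, if the wrist force passes 120 N, or if a joint passes its speed limit or range.

ROBOT

A 7-joint arm with a two-finger parallel gripper is mounted at the origin on a cart in front of the work surface, level with it; the furniture and walls round the work are solid. World frame = base frame: x ahead of the robot, y to its left, z up, the work surface at z = 0. Lengths are in m, angles in degrees, forces in N, time in s.
With the tool pointing down it reaches from about 0.4 to 0.85 m from the base axis. Payload 10.4 kg.
Tool frame: the origin (TCP) lies midway between the tips of the shut fingers; the grasp point (between the pads) lies 19 mm behind it; z points along the fingers, y is the line along which they close (so a half turn about z gives the same grasp; the last joint's range is limited). The gripper opens to 87 mm and grips with 3 to 60 N. Pads are 19 mm wide; open, the fingers measure 117 mm over their backs; the gripper's body (75 mm by 190 mm) begins 51 mm behind the grasp point.
Start: joints at [69.695, 19.034, -3.707, 83.658, 1.238, 77.344, -5.071], TCP at [0.204, -0.591, 0.223] pointing down, gripper open.
Joint ranges: [-148.97, 148.97], [-28.65, 121.19], [-84.17, 76.75], [9.2, 138.47], [-72.65, 252.65], [3.7, 117.97], [-149.18, 149.18]. Speed limits (degrees/s): [127.2, 127.2, 159.86, 159.86, 180, 180, 180].

INTERFACE

Orientations are given as [roll, pitch, yaw] about the fixed x, y, z axes, in that order (R = Rz(yaw) Ry(pitch) Rx(roll)).
In Python, from bench import * gives the robot as it stands. The module is installed in compiled form; this text tells all that it offers.
- The arm moves only by the shell command python3 -m inch 'ROWS' [FORCE]. ROWS is JSON, a list of rows, each a list of 5 numbers: the shift along the tool's x, y, z as a fraction of full scale, then the turn about the tool's z as a fraction of full scale, then the closure, from 0 (fully open) to 1 (shut). A call has 1 to 10 rows; each row is the pose to reach, as a shift and turn from the pose commanded when the call began, along the tool's axes at that moment, turning the shorter way round; what a row does not reach only later rows make up. Full scale, the value 1, is 200 mm for a shift and 2 pi rad for a turn. A row lasts 1/12 s, in which the tool goes at most 41.7 mm and 7.16 degrees, less where a joint would pass 70% of its speed; a pose out of reach is approached as far as the arm can. A call with a number of a shift or a turn outside -1 to 1 is refused whole. A call with a gripper value outside its range is refused whole. The fingers move at their own pace and stop on an object; FORCE is the grip in N (left out, the last holds). Time passes only in rows, so rows that repeat a pose let the fingers close. It gives the time, the measured TCP pose, the force, the opening and the grip force at its end, in the units of the state.
- read_state(): the state, without advancing time (a new reading comes with each control period).
- capture(name): name is "scene" or "top" or "wrist"; returns a dict with "frame" (480x640x3 uint8, red, green, blue), "fx", "fy", "cx", "cy" (pixels), "dist" ([k1, k2, p1, p2, k3] as OpenCV has them; the pictures are not rectified), "extrinsics" (4x4, takes a point from camera to world coordinates). Camera axes: x right, y down, z forward; pixel columns grow to the right and rows downward; lengths in m; the calibration is good to about 2 mm. A picture is of the moment at which its call begins. There is no depth.
- close_job(): hands the job in; it is judged then, once.
The state is a dict: "time": time; "joint_positions": joint angles; "dq": joint speeds; "joint_torque": joint torques, N m; "tcp_pos": TCP position; "eef_rot": TCP orientation; "contact_force": force on the tool from outside, world axes, zero at the start; "moment": the same for the moment, N m; "opening": finger opening in m; "finger_force": force on a finger pad.
Only numpy, scipy, OpenCV 4.12 (cv2) and the standard library are available. Lean on these libraries where they do the work, as an engineer would, in place of code of your own. Each camera call takes 0.05 s, during which the arm holds its last target. There are 200 camera calls.

## Working session

There is one attempt and no reset: what is moved stays moved. The work goes in short steps, Python scripts to look and compute and a shell command to move; the robot and the scene stay as the last step left them, time stands still between calls to the robot, and variables do not carry over. Pictures are saved under pics/ and viewed, at most 10 in all, crops included, and the job is handed in when it is done.

```bash
mkdir -p pics
python3 - <<'E'
from bench import *
import cv2
s=read_state();print({k:s[k] for k in('time','tcp_pos','eef_rot','opening','contact_force')})
for n in("scene","top"):
    c=capture(n);cv2.imwrite(f"pics/{n}0.png",c["frame"][:,:,::-1]);print(n,c["fx"],c["cx"],c["cy"],c["dist"],c["extrinsics"])
E
```

```text
{'time': 0.0, 'tcp_pos': array([ 0.20346246, -0.59053605,  0.22173475]), 'eef_rot': array([-1.79917468e+02,  5.26559596e-03,  1.90139204e+01]), 'opening': 0.08734312856441018, 'contact_force': array([-0.542877  ,  0.65469159,  0.90869381])}
scene 457.1880945413228 318.29921590841985 232.06309653414564 [-0.11241126  0.          0.          0.          0.        ] [[-0.87971091 -0.20293947  0.43002824  0.09875127]
 [-0.47542269  0.39259877 -0.78729885  0.93186791]
 [-0.00905454 -0.89704057 -0.44185545  0.66553378]
 [ 0.          0.          0.          1.        ]]
top 590.50860654271 332.0907923404618 244.1859745840357 [-0.05517563  0.          0.          0.          0.        ] [[-0.36588353 -0.86073422  0.35392914  0.12109012]
 [-0.93059034  0.34304137 -0.12776634  0.21644686]
 [-0.01143947 -0.37611064 -0.92650414  1.33629381]
 [ 0.          0.          0.          1.        ]]
```

View pics/scene0.png

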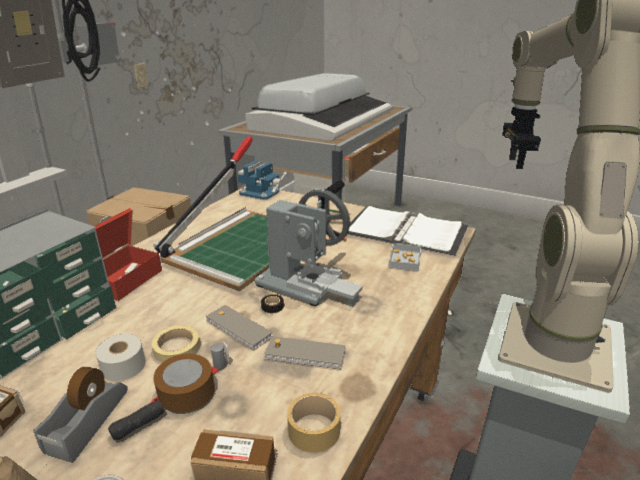

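View pics/top0.png

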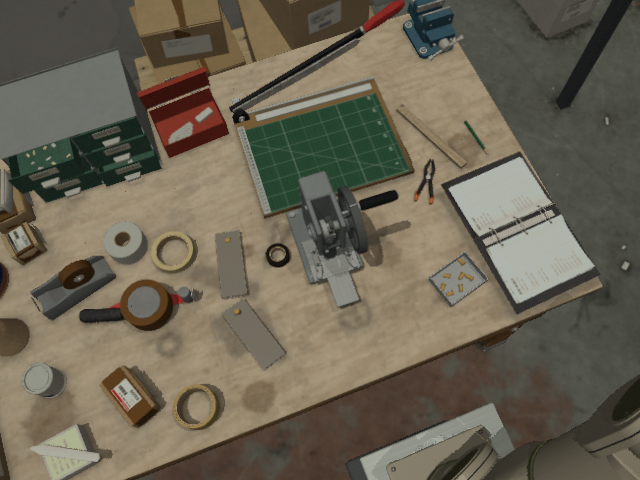

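The scene view shows the press at about (310,250), with decks at (238,325) and (305,352). In the top view the decks are at (230,265) and (254,333), the press tongue at (343,290) and the handle at (378,200). I'll zoom in on the decks and the press.

```bash
cat > h.py <<'E'
import cv2,numpy as np
def ray(c,p):
    K=np.array([[c["fx"],0,c["cx"]],[0,c["fy"],c["cy"]],[0,0,1]])
    q=cv2.undistortPoints(np.array(p,float).reshape(-1,1,2),K,np.array(c["dist"]))[:,0]
    E=np.array(c["extrinsics"]);d=np.c_[q,np.ones(len(q))]@E[:3,:3].T
    return E[:3,3],d
def onz(c,p,z):
    o,d=ray(c,p);z=np.broadcast_to(z,len(d));return o+d*((z-o[2])/d[:,2])[:,None]
def proj(c,P):
    K=np.array([[c["fx"],0,c["cx"]],[0,c["fy"],c["cy"]],[0,0,1]]);E=np.linalg.inv(np.array(c["extrinsics"]))
    return cv2.projectPoints(np.array(P,float).reshape(-1,3),cv2.Rodrigues(E[:3,:3])[0],E[:3,3],K,np.array(c["dist"]))[0][:,0]
E
python3 - <<'E'
import cv2,numpy as np
t=cv2.imread("pics/top0.png");s=cv2.imread("pics/scene0.png")
a=cv2.resize(t[160:360,205:415],None,fx=3,fy=3,interpolation=cv2.INTER_CUBIC)[:600]
a=cv2.resize(t[165:375,210:405],(390*800//800,420))
a=cv2.resize(t[225:375,210:290],None,fx=4,fy=4,interpolation=cv2.INTER_CUBIC)
b=cv2.resize(s[295:375,200:350],None,fx=3.2,fy=3.2,interpolation=cv2.INTER_CUBIC)
b2=cv2.resize(t[165:310,280:400],None,fx=2.37,fy=2.37,interpolation=cv2.INTER_CUBIC)
o=np.zeros((600,800,3),np.uint8);o[:,:320]=a;o[:256,320:800]=b;o[256:256+b2.shape[0],320:320+b2.shape[1]]=b2
cv2.imwrite("pics/z.png",o)
E
```

```text
(no output)
```

View pics/z.png

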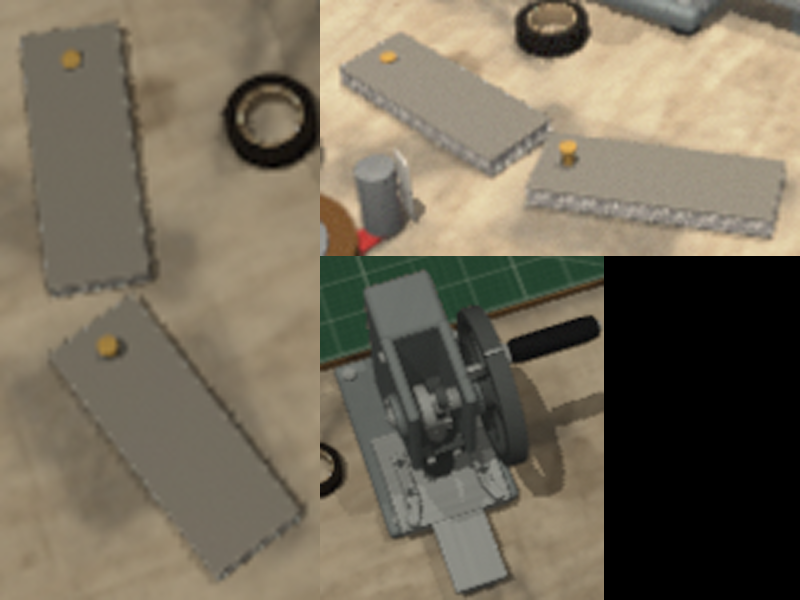

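The nearer deck, at (254,333) in the top view, has the proud post at about (237,311). The farther deck's post is flush. Next I'll compute poses.

Run:
```python
from bench import *
from h import *
c=capture("top");s=capture("scene")
f=c["frame"].astype(int)
# decks: grey mask (low saturation vs. table)
hsv=cv2.cvtColor(c["frame"],cv2.COLOR_RGB2HSV)
print(hsv[333,254],hsv[265,230],hsv[320,210])
P=onz(c,[(222.5,313.75),(242.5,299.25),(285.5,353.25),(264.5,369.5)],.016);print(P.round(4),P.mean(0))
d=(P[0]+P[1]-P[2]-P[3])/2;print("len",np.linalg.norm(d),"wid",np.linalg.norm(P[0]-P[1]),"yaw",np.degrees(np.arctan2(d[1],d[0])))
print("post",onz(c,[(236.8,311.3)],.0265))
T=onz(c,[(337,306.8),(359.3,299.6),(351.7,271.3),(329.4,278.5)],.04);print("tongue",T.round(4))
ax=(T[2]+T[3]-T[0]-T[1])/2;fr=(T[0]+T[1])/2;l=T[0]-T[1]
print(np.linalg.norm(l),np.linalg.norm(ax),np.degrees(np.arctan2(ax[1],ax[0])),np.degrees(np.arctan2(-l[0],l[1])))
u=ax/np.linalg.norm(ax);print("ram",fr+.132*u)
w=capture("wrist");print(w["fx"],w["cx"],w["cy"],w["dist"]);E=np.array(w["extrinsics"])
st=read_state();from scipy.spatial.transform import Rotation as R
Rt=R.from_euler('xyz',st["eef_rot"],degrees=True).as_matrix()
print("cam in tool",Rt.T@(E[:3,3]-st["tcp_pos"]),"\n",Rt.T@E[:3,:3])
```

```text
[ 21  42 114] [ 21  45 113] [ 19  63 134]
[[0.5577 0.3335 0.016 ]
 [0.5738 0.2793 0.016 ]
 [0.4176 0.2288 0.016 ]
 [0.4004 0.2849 0.016 ]] [0.48738271 0.28164848 0.016     ]
len 0.16434699202341865 wid 0.056571543327210594 yaw 17.55525831549239
post [[0.54762109 0.30011335 0.0265    ]]
tongue [[0.4692 0.0835 0.04  ]
 [0.4662 0.0299 0.04  ]
 [0.5361 0.0202 0.04  ]
 [0.5388 0.0748 0.04  ]]
0.053661355835722915 0.07029892361680395 -7.5139435980946 -3.174351396412408
ram [0.59859917 0.03946677 0.04      ]
340.11173690185694 314.50324270631177 239.8837773546696 [0.02109207 0.         0.         0.         0.        ]
cam in tool [ 6.89343183e-02  6.37675155e-05 -1.61857789e-01] 
 [[-4.92229642e-04 -9.68048276e-01 -2.50763421e-01]
 [ 9.99999262e-01 -1.98054368e-04 -1.19835297e-03]
 [ 1.11039873e-03 -2.50763826e-01  9.68047659e-01]]
```

```bash
cat > go.py <<'E'
import sys
from bench import *
import numpy as np
from scipy.spatial.transform import Rotation as R
def to(p,yaw):
    s=read_state();M=R.from_euler('xyz',s["eef_rot"],degrees=True).as_matrix()
    d=M.T@(np.array(p)-s["tcp_pos"])/.2
    dy=(s["eef_rot"][2]-yaw+180)%360-180
    print("rows",d.round(3),round(dy/360,4),"t",round(s["time"],2),"pos",s["tcp_pos"].round(4),s["eef_rot"].round(2),"F",s["contact_force"].round(1),"op",round(s["opening"],4))
if __name__=="__main__":
    a=list(map(float,sys.argv[1:]));to(a[:3],a[3])
E
python3 go.py .42 -.15 .25 0
python3 -m inch '[[0.43,-0.43,0,0,0],[0.87,-0.865,-0.07,0.026,0],[0.87,-0.865,-0.07,0.026,0],[0.87,-0.865,-0.07,0.026,0],[0.87,-0.865,-0.07,0.026,0],[0.87,-0.865,-0.07,0.026,0],[0.87,-0.865,-0.07,0.026,0]]'
python3 go.py .42 -.15 .25 0
```

```text
rows [ 1.741 -1.731 -0.138] 0.0528 t 0.25 pos [ 0.2035 -0.5908  0.2222] [-179.97    0.     19.01] F [-0.   0.1  0.1] op 0.087
time: 0.83
tcp_pos: [0.3162, -0.3643, 0.2376]
eef_rot: [180.0, -0.1, 10.2]
contact_force: [1.4, -0.3, -0.2]
opening: 0.0871
finger_force: 0.0
rows [ 0.7   -0.963 -0.061] 0.0283 t 0.83 pos [ 0.3162 -0.3643  0.2376] [ 1.7999e+02 -1.2000e-01  1.0170e+01] F [ 1.4 -0.3 -0.2] op 0.0871
```

```bash
python3 -m inch '[[0.7,-0.96,-0.06,0.028,0],[0.7,-0.96,-0.06,0.028,0],[0.7,-0.96,-0.06,0.028,0],[0.7,-0.96,-0.06,0.028,0],[0.7,-0.96,-0.06,0.028,0],[0.7,-0.96,-0.06,0.028,0],[0.7,-0.96,-0.06,0.028,0],[0.7,-0.96,-0.06,0.028,0]]'
python3 go.py .42 .13 .25 0
```

```text
time: 1.5
tcp_pos: [0.4183, -0.1563, 0.2488]
eef_rot: [180.0, -0.0, -0.2]
contact_force: [0.4, -1.0, 0.2]
opening: 0.0871
finger_force: 0.0
rows [ 0.004 -1.432 -0.007] -0.0006 t 1.5 pos [ 0.4183 -0.1563  0.2488] [ 1.7997e+02 -2.0000e-02 -2.0000e-01] F [ 0.4 -1.   0.2] op 0.0871
```

```bash
python3 -m inch '[[0,-1,0,0,0],[0,-1,0,0,0],[0,-1,0,0,0],[0,-1,0,0,0],[0,-1,0,0,0],[0,-1,0,0,0]]'; python3 -m inch '[[0,-0.42,0,0,0],[0,-0.42,0,0,0],[0,-0.42,0,0,0],[0,-0.42,0,0,0],[0,-0.42,0,0,0],[0,-0.42,0,0,0],[0,-0.42,0,0,0],[0,-0.42,0,0,0]]'
python3 - <<'E'
from bench import *
import cv2,pickle
w=capture("wrist");pickle.dump(w,open("w1.pkl","wb"));cv2.imwrite("pics/w1.png",w["frame"][:,:,::-1])
E
python3 go.py .44 .27 .2 17.5
```

```text
time: 2.0
tcp_pos: [0.4188, 0.0474, 0.249]
eef_rot: [-180.0, -0.1, -0.1]
contact_force: [-0.3, -0.4, 0.1]
opening: 0.087
finger_force: 0.0
time: 2.67
tcp_pos: [0.4199, 0.1249, 0.2485]
eef_rot: [180.0, 0.0, -0.5]
contact_force: [0.2, 0.1, 0.0]
opening: 0.0867
finger_force: 0.0
rows [ 0.094 -0.725  0.242] -0.0501 t 2.72 pos [0.4199 0.1252 0.2485] [179.99  -0.    -0.52] F [-0.4 -0.4 -0.7] op 0.0869
```

View pics/w1.png

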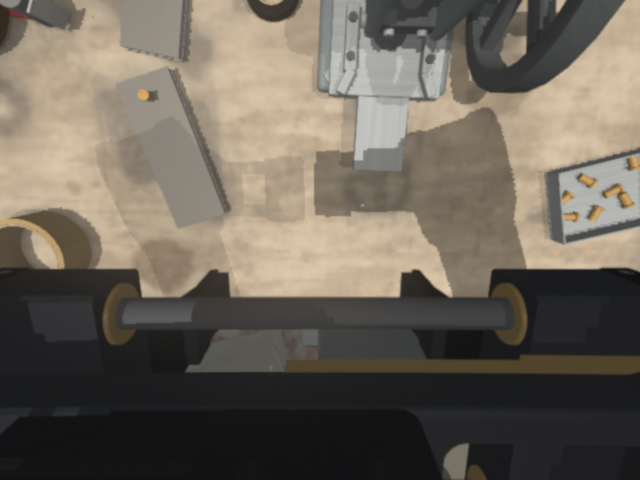

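The wrist view shows the deck with corners near (117,85), (172,68), (224,212) and (181,227), and its post at (144,95). The tongue runs from (354,167)/(402,171) to (359,97)/(409,99). Now the deck measurement.

Run:
```python
from h import *
import pickle
w=pickle.load(open("w1.pkl","rb"));f=w["frame"]
P=onz(w,[(117,85),(171,68),(221,212),(181,227)],.016);print(P.round(4),P.mean(0).round(4))
d=(P[0]+P[1]-P[2]-P[3])/2;print(np.linalg.norm(d),np.degrees(np.arctan2(d[1],d[0])))
hsv=cv2.cvtColor(f,cv2.COLOR_RGB2HSV)
m=cv2.inRange(hsv,(12,140,120),(25,255,255));m[:,:110]=0;m[:,180:]=0;m[130:]=0
n,_,st,ce=cv2.connectedComponentsWithStats(m);print(st[1:],ce[1:])
i=1+np.argmax(st[1:,4]);print("post",onz(w,[ce[i]],.0265))
T=onz(w,[(354,167),(402,171),(409,99),(359,97)],.04);print("tongue",T.round(4))
a=(T[2]+T[3]-T[0]-T[1])/2;print(np.degrees(np.arctan2(a[1],a[0])))
print("bed front corners",onz(w,[(318,96),(446,100)],.04))
```

```text
[[0.5584 0.3336 0.016 ]
 [0.5747 0.2747 0.016 ]
 [0.4213 0.2349 0.016 ]
 [0.4038 0.2835 0.016 ]] [0.4896 0.2816 0.016 ]
0.16036722342488663 16.27777573792645
[] []Traceback (most recent call last):
  File "<stdin>", line 9, in <module>
    return _wrapfunc(a, 'argmax', axis=axis, out=out, **kwds)
    return bound(*args, **kwds)
ValueError: attempt to get argmax of an empty sequence
```

```bash
python3 - <<'E'
from h import *
import pickle
w=pickle.load(open("w1.pkl","rb"));f=w["frame"]
print("post",onz(w,[(144,95)],.0265))
T=onz(w,[(354,167),(402,171),(409,99),(359,97)],.04);print("tongue",T.round(4))
a=(T[2]+T[3]-T[0]-T[1])/2;u=a/np.linalg.norm(a);print(np.degrees(np.arctan2(a[1],a[0])),"ram",(T[0]+T[1])/2+.132*u)
print("bed front corners",onz(w,[(318,96),(446,100)],.04))
E
python3 -m inch '[[0.12,-0.71,0.1,-0.02,0],[0.12,-0.71,0.5,-0.049,0],[0.12,-0.71,0.7,-0.049,0],[0.12,-0.71,0.8,-0.049,0],[0.12,-0.71,0.8,-0.049,0],[0.12,-0.71,0.8,-0.049,0],[0.12,-0.71,0.8,-0.049,0],[0.12,-0.71,0.8,-0.049,0],[0.12,-0.71,0.8,-0.049,0],[0.12,-0.71,0.8,-0.049,0]]'
python3 go.py .4455 .2684 .004 17
```

```text
post [[0.54696436 0.3017656  0.0265    ]]
tongue [[0.4725 0.0828 0.04  ]
 [0.4677 0.0315 0.04  ]
 [0.539  0.0286 0.04  ]
 [0.5415 0.0791 0.04  ]]
-2.680191160345045 ram [0.60195781 0.05098088 0.04      ]
bed front corners [[ 0.54291341  0.12058193  0.04      ]
 [ 0.53745137 -0.00871757  0.04      ]]
time: 3.55
tcp_pos: [0.4461, 0.2673, 0.0903]
eef_rot: [180.0, -0.2, 17.1]
contact_force: [0.0, -0.3, 0.6]
opening: 0.0873
finger_force: 0.0
rows [-0.002 -0.007  0.431] 0.0003 t 3.55 pos [0.4461 0.2673 0.0903] [ 1.7996e+02 -1.6000e-01  1.7120e+01] F [ 0.  -0.3  0.6] op 0.0873
```

```bash
python3 -m inch '[[0,0,0.2,0,0],[0,0,0.3,0,0],[0,0,0.38,0,0],[0,0,0.43,0,0],[0,0,0.43,0,0],[0,0,0.43,0,0],[0,0,0.43,0,0]]'
python3 -m inch '[[0,0,0,0,1],[0,0,0,0,1],[0,0,0,0,1],[0,0,0,0,1],[0,0,0,0,1],[0,0,0,0,1],[0,0,0,0,1],[0,0,0,0,1]]' 40
```

```text
time: 4.13
tcp_pos: [0.4459, 0.2682, 0.0041]
eef_rot: [-180.0, -0.1, 17.2]
contact_force: [-0.2, -0.3, 0.5]
opening: 0.0874
finger_force: 0.0
time: 4.8
tcp_pos: [0.4448, 0.2679, 0.0027]
eef_rot: [180.0, -0.0, 17.2]
contact_force: [-0.3, 0.5, 3.0]
opening: 0.0598
finger_force: 40.0
```

```bash
python3 -m inch '[[0,0,-0.2,0,1],[0,0,-0.4,0,1],[0,0,-0.55,0,1],[0,0,-0.6,0,1],[0,0,-0.6,0,1]]'; python3 go.py .385 .058 .13 -4
```

```text
time: 5.22
tcp_pos: [0.446, 0.2685, 0.1246]
eef_rot: [180.0, -0.2, 17.2]
contact_force: [0.6, -0.6, -2.0]
opening: 0.0595
finger_force: 40.0
rows [-0.602  0.915 -0.029] 0.0589 t 5.22 pos [0.446  0.2685 0.1246] [179.99  -0.23  17.19] F [ 0.6 -0.6 -2. ] op 0.0595
```

```bash
python3 -m inch '[[-0.1,0.15,0,0.01,1],[-0.2,0.3,0,0.02,1],[-0.4,0.5,0,0.04,1],[-0.6,0.7,0,0.059,1],[-0.6,0.91,0,0.059,1],[-0.6,0.91,0,0.059,1],[-0.6,0.91,0,0.059,1],[-0.6,0.91,0,0.059,1],[-0.6,0.91,0,0.059,1]]'
python3 - <<'E'
from bench import *
import cv2,pickle,numpy as np
w=capture("wrist");pickle.dump(w,open("w2.pkl","wb"))
t=capture("top");pickle.dump(t,open("t2.pkl","wb"))
f=w["frame"][:,:,::-1];f=cv2.resize(f[0:290,160:500],None,fx=2,fy=2,interpolation=cv2.INTER_CUBIC)
cv2.imwrite("pics/w2.png",f)
s=read_state();print(s["tcp_pos"],s["eef_rot"])
E
```

```text
time: 5.97
tcp_pos: [0.3833, 0.0587, 0.1215]
eef_rot: [-180.0, 0.1, -4.0]
contact_force: [0.1, 0.3, -2.8]
opening: 0.0598
finger_force: 40.0
[0.38361859 0.05950972 0.1218418 ] [-1.79973677e+02  7.50467474e-02 -3.92759891e+00]
```

View pics/w2.png

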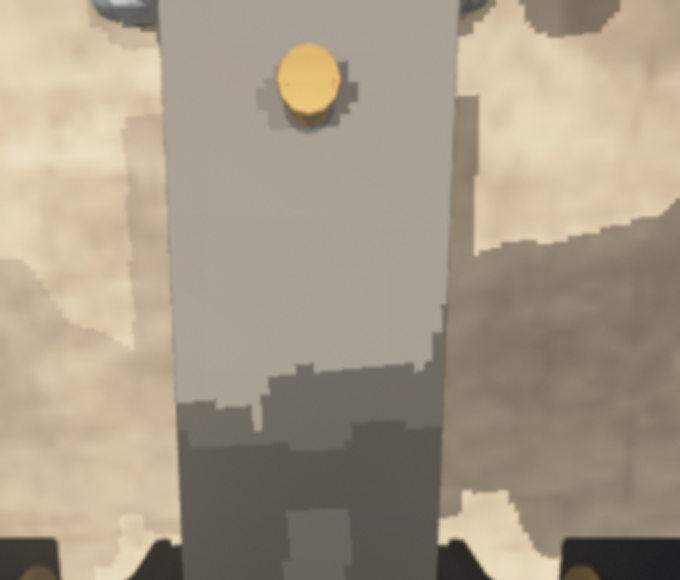

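The held deck's post head is at crop (309,79), and its sides run from (165,0)/(455,0) to (177,400)/(442,400). The deck hides the press here, so I'll zoom the earlier wrist picture for the press.

Run:
```python
from h import *
import pickle
from scipy.spatial.transform import Rotation as R
w=pickle.load(open("w2.pkl","rb"))
o,d=ray(w,[(242.5,0),(387.5,0),(248.5,200),(381,200),(314.5,39.5)])
tp=np.array([.3836,.0595,.1218]);M=R.from_euler('xyz',[-179.97,.08,-3.93],degrees=True).as_matrix()
for i in(0,2):
    k=.0598/np.linalg.norm(d[i]-d[i+1]);p=o+k*(d[i]+d[i+1])/2;print("tool",M.T@(p-tp))
ztop=(o+ .0598/np.linalg.norm(d[0]-d[1])*d[0])[2]
# assume level deck: underside about 3 mm above tcp tip
for z in(.1218+.0265-.003,):
    print("post tool",M.T@(o+d[4]*(z-o[2])/d[4][2]-tp))
w=pickle.load(open("w1.pkl","rb"));f=w["frame"][:,:,::-1]
cv2.imwrite("pics/w1z.png",cv2.resize(f[0:180,310:490],None,fx=3.33,fy=3.33,interpolation=cv2.INTER_CUBIC))
```

```text
tool [0.12880094 0.0009391  0.00054897]
tool [ 0.04749628  0.00066016 -0.00835234]
post tool [ 0.1076532   0.00069385 -0.0236507 ]
```

View pics/w1z.png

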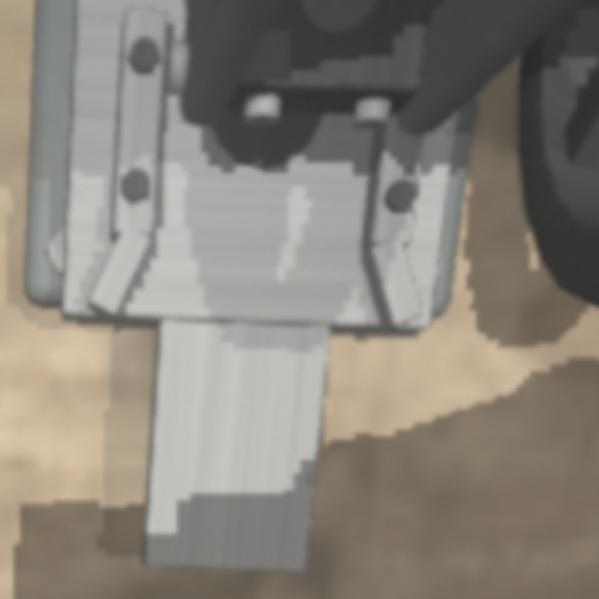

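In the zoom the tongue's front corners are at (145,565)/(305,570). The inner top corners of the guide mouth are at (152,233) and (375,243), and the guide inner edges run back from there to (163,90) and (385,125).

Run:
```python
from h import *
import pickle
w=pickle.load(open("w1.pkl","rb"));t=pickle.load(open("t2.pkl","rb"))
g=lambda L:[(310+(x+.5)/3.33-.5,(y+.5)/3.33-.5) for x,y in L]
T=onz(w,g([(145,565),(305,570),(328,325),(160,322)]),.04);G=onz(w,g([(152,233),(375,243),(163,90),(385,125)]),.053)
print(T.round(4),"\n",G.round(4),np.linalg.norm(G[0]-G[1]))
for a,b in((T[0],T[3]),(T[1],T[2]),(G[0],G[2]),(G[1],G[3])):
    v=b-a;print("yaw edge",np.degrees(np.arctan2(v[1],v[0])))
for a,b in((T[0],T[1]),(T[3],T[2]),(G[0],G[1])):
    v=a-b;print("yaw cross",np.degrees(np.arctan2(-v[0],v[1])))
print("tongue mids",(T[0]+T[1])/2,(T[2]+T[3])/2,"mouth",(G[0]+G[1])/2)
cv2.imwrite("pics/t2.png",np.hstack([cv2.resize(t["frame"][220:360,290:380,::-1],None,fx=4,fy=4,interpolation=cv2.INTER_CUBIC),cv2.resize(t["frame"][160:300,290:400,::-1],None,fx=4,fy=4,interpolation=cv2.INTER_CUBIC)]))
```

```text
[[0.4701 0.0836 0.04  ]
 [0.4679 0.0324 0.04  ]
 [0.5406 0.0296 0.04  ]
 [0.5421 0.0805 0.04  ]] 
 [[0.5639 0.0849 0.053 ]
 [0.5604 0.0208 0.053 ]
 [0.5999 0.0827 0.053 ]
 [0.5904 0.0203 0.053 ]] 0.06415517850296698
yaw edge -2.468141379889886
yaw edge -2.2019463182732513
yaw edge -3.55311928936711
yaw edge -0.942740263362586
yaw cross -2.4153939291443933
yaw cross -1.7131124680775172
yaw cross -3.1406021785029115
tongue mids [0.46899647 0.05796723 0.04      ] [0.54137725 0.0550165  0.04      ] mouth [0.5621614  0.05285883 0.053     ]
```

Run:
```python
from bench import *
import cv2,pickle,numpy as np
t=capture("scene");pickle.dump(t,open("s2.pkl","wb"))
cv2.imwrite("pics/s2.png",cv2.resize(t["frame"][170:320,250:450,::-1],None,fx=4,fy=4,interpolation=cv2.INTER_CUBIC))
```

```text
(no output)
```

View pics/s2.png

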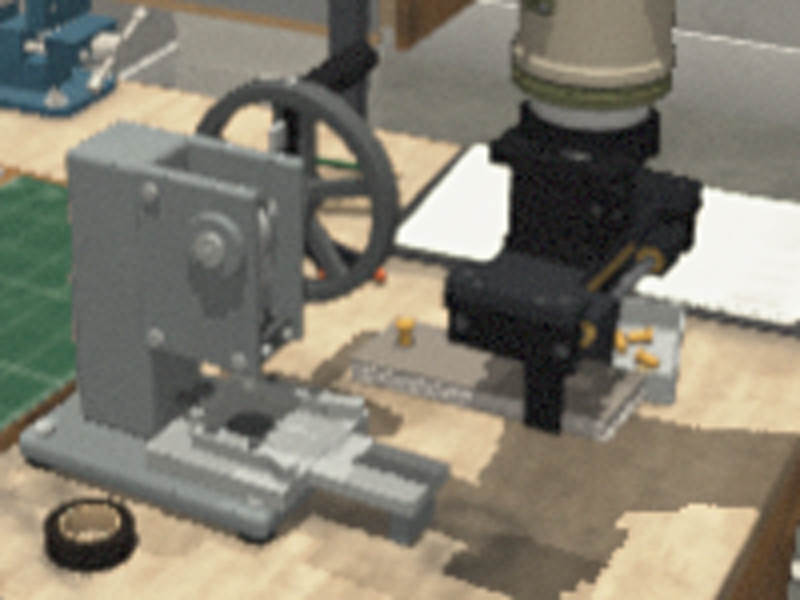

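The scene zoom shows the deck held near level, with its front-left bottom corner at (352,385) and rear-left bottom at (600,440). The handle is up at (345,75). I'll check the deck's height against the projection.

Run:
```python
from h import *
import pickle
from scipy.spatial.transform import Rotation as R
s=pickle.load(open("s2.pkl","rb"))
tp=np.array([.3836,.0595,.1218]);M=R.from_euler('xyz',[-179.97,.08,-3.93],degrees=True).as_matrix()
for x in(.128,-.037):
  for z in(-.019,-.003,.006):
    print(x,z,((proj(s,[tp+M@np.array([x,-.03,z])])[0]-[250,170])*4).round(1))
print("tip",((proj(s,[tp+M@np.array([0,-.04,0])])[0]-[250,170])*4))
```

```text
0.128 -0.019 [348.8 337.1]
0.128 -0.003 [348.6 360.7]
0.128 0.006 [348.4 373.8]
-0.037 -0.019 [608.1 412.3]
-0.037 -0.003 [606. 437.]
-0.037 0.006 [604.8 450.8]
tip [537.25611719 431.58644847]
```

```bash
python3 go.py .3997 .0613 .06 -2.6
```

```text
rows [ 0.079 -0.014  0.31 ] -0.0037 t 6.12 pos [0.3837 0.0596 0.122 ] [-1.7997e+02  6.0000e-02 -3.9200e+00] F [-0.8  0.1 -1.4] op 0.0592
```

```bash
python3 -m inch '[[0.08,-0.014,0.1,-0.0037,1],[0.08,-0.014,0.2,-0.0037,1],[0.08,-0.014,0.31,-0.0037,1],[0.08,-0.014,0.31,-0.0037,1],[0.08,-0.014,0.31,-0.0037,1]]'
python3 -m inch '[[0,0,0.02,0,1],[0,0,0.04,0,1],[0,0,0.06,0,1],[0,0,0.075,0,1],[0,0,0.075,0,1],[0,0,0.075,0,1]]' 20; python3 go.py .3997 .0613 .0435 -2.6
```

```text
time: 6.53
tcp_pos: [0.3992, 0.0611, 0.06]
eef_rot: [-179.9, 0.2, -2.6]
contact_force: [-0.5, -0.2, -0.7]
opening: 0.0594
finger_force: 40.0
time: 7.03
tcp_pos: [0.4004, 0.0602, 0.0457]
eef_rot: [180.0, -0.0, -2.7]
contact_force: [-0.3, -0.6, -0.8]
opening: 0.0602
finger_force: 20.0
rows [-0.004 -0.005  0.011] -0.0003 t 7.03 pos [0.4004 0.0602 0.0457] [ 1.7999e+02 -2.0000e-02 -2.6900e+00] F [-0.3 -0.6 -0.8] op 0.0602
```

```bash
python3 -m inch '[[0.03,-0.004,0.012,0,1],[0.06,-0.004,0.012,0,1],[0.09,-0.004,0.012,0,1],[0.12,-0.004,0.012,0,1],[0.14,-0.004,0.012,0,1],[0.14,-0.004,0.012,0,1],[0.14,-0.004,0.012,0,1]]'
python3 - <<'E'
from bench import *
from h import *
import pickle
w=capture("wrist");pickle.dump(w,open("w3.pkl","wb"))
cv2.imwrite("pics/w3.png",cv2.resize(w["frame"][0:200,220:420,::-1],None,fx=3,fy=3,interpolation=cv2.INTER_CUBIC))
s=read_state();print(s["tcp_pos"],s["eef_rot"],s["contact_force"])
E
```

```text
time: 7.62
tcp_pos: [0.4284, 0.0598, 0.0431]
eef_rot: [-180.0, 0.0, -2.7]
contact_force: [0.3, 0.6, -1.1]
opening: 0.0599
finger_force: 20.0
[0.42816879 0.0597924  0.04308644] [-1.79990899e+02  4.58050111e-03 -2.68723315e+00] [-0.10541932 -0.23091673 -0.56290925]
```

View pics/w3.png

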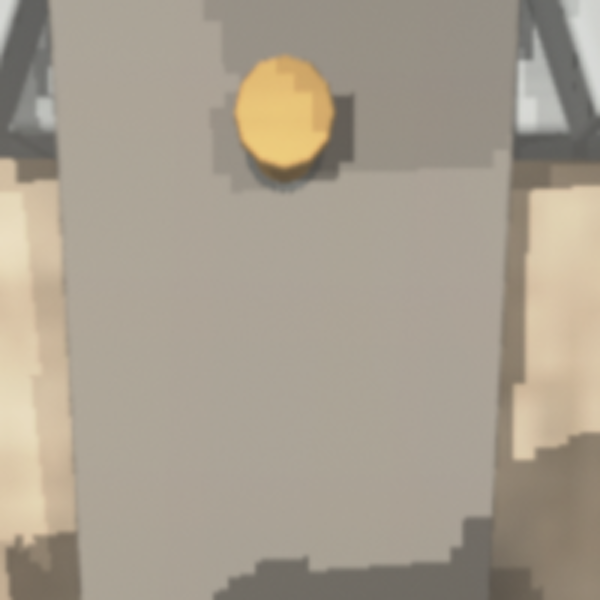

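The deck enters the flares nearly centred: at crop row 130 the left gap is about 47 px and the right about 58 px, so it sits roughly 0.7 mm left. I'll continue in with a small correction.

```bash
python3 -m inch '[[0.02,0.004,0,0,1],[0.04,0.004,0,0,1],[0.06,0.004,0,0,1],[0.08,0.004,0,0,1],[0.1,0.004,0,0,1],[0.1,0.004,0,0,1]]'; python3 -m inch '[[0.02,0,0,0,1],[0.04,0,0,0,1],[0.06,0,0,0,1],[0.08,0,0,0,1],[0.1,0,0,0,1],[0.1,0,0,0,1]]'
```

```text
time: 8.17
tcp_pos: [0.449, 0.0579, 0.0432]
eef_rot: [-180.0, -0.0, -2.7]
contact_force: [0.3, -0.0, -1.7]
opening: 0.0597
finger_force: 20.0
time: 8.67
tcp_pos: [0.469, 0.057, 0.0432]
eef_rot: [-180.0, -0.0, -2.7]
contact_force: [-0.2, -0.5, -1.4]
opening: 0.0596
finger_force: 20.0
```

```bash
python3 -m inch '[[0,0,0,0,0.5],[0,0,0,0,0],[0,0,0,0,0],[0,0,0,0,0],[0,0,-0.1,0,0],[0,0,-0.25,0,0],[-0.1,0,-0.25,0,0.5],[-0.3,0,-0.25,0,1],[-0.32,0,-0.25,0,1],[-0.32,0,-0.25,0,1]]'
python3 - <<'E'
from bench import *
from h import *
import pickle
w=capture("wrist");pickle.dump(w,open("w4.pkl","wb"))
cv2.imwrite("pics/w4.png",w["frame"][:,:,::-1])
s=read_state();print(s["tcp_pos"],s["eef_rot"],s["contact_force"],s["opening"])
E
```

```text
time: 9.5
tcp_pos: [0.4024, 0.0593, 0.0931]
eef_rot: [179.8, -0.0, -2.7]
contact_force: [1.2, -0.0, 0.8]
opening: 0.068
finger_force: 0.0
[0.4040606  0.05947341 0.09346829] [ 1.79884290e+02 -8.26744774e-02 -2.70116936e+00] [ 0.41213507 -0.74278663  0.40317593] 0.06402969666312083
```

View pics/w4.png

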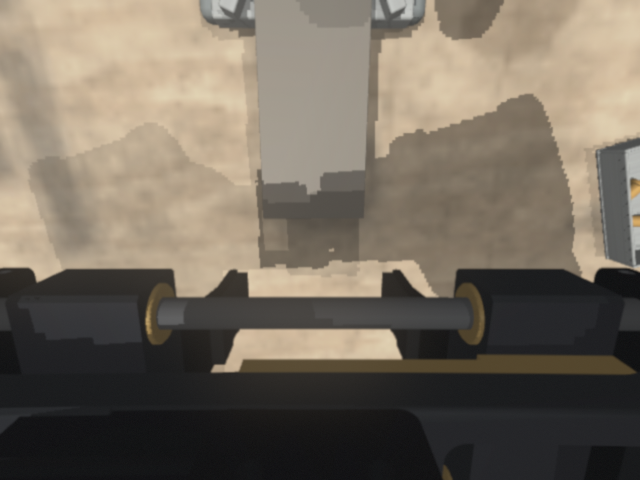

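The deck lies in the guides, with its rear top edge at row 217, columns 261 to 364.

```bash
python3 - <<'E'
from h import *
import pickle
w=pickle.load(open("w4.pkl","rb"))
print(onz(w,[(261,217),(364,217),(257,60),(371,60)],.056).round(4))
E
python3 go.py .407 .0605 .044 -2.6
```

```text
[[0.4352 0.0898 0.056 ]
 [0.4323 0.0287 0.056 ]
 [0.5193 0.0844 0.056 ]
 [0.5165 0.0242 0.056 ]]
rows [ 0.014 -0.006  0.247] -0.0003 t 9.55 pos [0.4041 0.0595 0.0935] [ 1.7988e+02 -8.0000e-02 -2.7000e+00] F [ 0.4 -0.7  0.4] op 0.064
```

```bash
python3 -m inch '[[0.0,0,0,0,1],[0,0,0,0,1],[0,0,0.1,0,1],[0,0,0.2,0,1],[0,0,0.245,0,1],[0,0,0.245,0,1],[0,0,0.245,0,1]]' 10; python3 -m inch '[[0.03,0,0,0,1],[0.06,0,0,0,1],[0.08,0,0,0,1],[0.1,0,0,0,1],[0.12,0,0,0,1],[0.13,0,0,0,1],[0.13,0,0,0,1]]'
```

```text
time: 10.13
tcp_pos: [0.4042, 0.0605, 0.0441]
eef_rot: [-179.9, 0.1, -2.7]
contact_force: [0.2, -0.4, 1.2]
opening: 0.0177
finger_force: 0.0
time: 10.72
tcp_pos: [0.4306, 0.0588, 0.0442]
eef_rot: [-180.0, -0.0, -2.7]
contact_force: [-0.0, -0.1, -0.5]
opening: 0.0009
finger_force: 0.0
```

```bash
python3 -m inch '[[0.015,0,0,0,1],[0.03,0,0,0,1],[0.04,0,0,0,1],[0.04,0,0,0,1]]'|grep -E "tcp|contact"; for i in 1; do python3 -m inch '[[0.01,0,0,0,1],[0.01,0,0,0,1],[0.01,0,0,0,1]]'|grep -E "tcp|contact"; done; python3 -m inch '[[0.01,0,0,0,1],[0.01,0,0,0,1],[0.01,0,0,0,1]]'|grep -E "tcp|contact"
```

```text
tcp_pos: [0.4386, 0.0584, 0.0442]
contact_force: [0.2, 0.4, -0.1]
tcp_pos: [0.4402, 0.0583, 0.0441]
contact_force: [-0.3, -0.8, -0.0]
tcp_pos: [0.4422, 0.0582, 0.0441]
contact_force: [0.1, 0.0, -0.4]
```

```bash
python3 -m inch '[[0.008,0,0,0,1],[0.008,0,0,0,1],[0.008,0,0,0,1]]'|grep -E "tcp|contact"; python3 -m inch '[[0.008,0,0,0,1],[0.008,0,0,0,1],[0.008,0,0,0,1]]'|grep -E "tcp|contact"
python3 - <<'E'
from bench import *
from h import *
import pickle
w=capture("wrist");pickle.dump(w,open("w5.pkl","wb"))
s=read_state();print(s["tcp_pos"],s["contact_force"])
c=capture("top");pickle.dump(c,open("t5.pkl","wb"))
g=cv2.cvtColor(w["frame"],cv2.COLOR_RGB2GRAY)
# column profile through deck middle near the rear edge
x=int(round(proj(w,[(.455,.048,.056)])[0][0]));r=proj(w,[(.455,.048,.056)])[0];print(r)
y=int(r[1]);print(g[max(0,y-20):y+25,x])
E
```

```text
tcp_pos: [0.4438, 0.0582, 0.0442]
contact_force: [0.1, -0.6, 0.4]
tcp_pos: [0.4455, 0.0581, 0.0442]
contact_force: [-0.1, 0.8, -0.4]
[0.44536978 0.05806361 0.04414078] [-0.95864979  0.80101334 -0.64046282]
[335.57865825 280.87908614]
[81 81 81 80 81 80 80 76 61 45 38 38 37 38 39 37 37 38 36 37 37 37 37 40
 41 41 42 44 46 47 49 52 52 52 56 58 58 60 60 63 65 65 66 66 67]
```

```bash
python3 -m inch '[[0.005,0,0,0,1],[0.005,0,0,0,1],[0.005,0,0,0,1]]'|grep -E "tcp|contact"; python3 -m inch '[[0.005,0,0,0,1],[0.005,0,0,0,1],[0.005,0,0,0,1]]'|grep -E "tcp|contact"
```

```text
tcp_pos: [0.4457, 0.058, 0.0439]
contact_force: [-3.4, 0.8, 1.7]
tcp_pos: [0.4458, 0.058, 0.0436]
contact_force: [-8.4, 0.8, 3.6]
```

```bash
python3 -m inch '[[0.005,0,0,0,1],[0.005,0,0,0,1],[0.005,0,0,0,1]]'|grep -E "tcp|contact"
```

```text
tcp_pos: [0.4459, 0.058, 0.0434]
contact_force: [-11.5, 0.8, 6.0]
```

```bash
python3 -m inch '[[0.005,0,0,0,1],[0.005,0,0,0,1],[0.005,0,0,0,1]]'|grep -E "tcp|contact"
```

```text
tcp_pos: [0.4461, 0.058, 0.0431]
contact_force: [-14.5, 2.1, 6.5]
```

Contact with the gauge came at TCP x ≈ 0.4455 with a stiff rise in force, so I'll back off and lift. I'll also measure the handle from the first pictures.

```bash
python3 -m inch '[[-0.05,0,0,0,1],[-0.15,0,0,0,1],[-0.2,0,0,0,1],[-0.2,0,-0.15,0,1],[-0.2,0,-0.3,0,1],[-0.2,0,-0.3,0,1]]'|grep -E "time|tcp|contact"
python3 - <<'E'
from bench import *
from h import *
import pickle
w=capture("wrist");c=pickle.load(open("t5.pkl","rb"));s=pickle.load(open("s2.pkl","rb"))
pickle.dump(w,open("w6.pkl","wb"))
for n,cam,fn,box in(("top",c,"pics/top0.png",(355,180,405,220)),("scene",s,"pics/scene0.png",(318,175,350,205))):
    v=cv2.cvtColor(cv2.imread(fn),cv2.COLOR_BGR2HSV)[...,2];x0,y0,x1,y1=box
    m=(v[y0:y1,x0:x1]<45).astype(np.uint8)
    k,_,st,ce=cv2.connectedComponentsWithStats(m);print(n);[print(st[i]+[x0,y0,0,0,0],ce[i]+[x0,y0]) for i in range(1,k) if st[i,4]>15]
    print("\n".join("".join(".#"[q] for q in r) for r in m))
# deck rear edge profile
r=proj(w,[(.4577,.05,.056)])[0];g=cv2.cvtColor(w["frame"],cv2.COLOR_RGB2GRAY);y=int(r[1]);print(r,g[y-20:y+20,int(r[0])])
E
```

```text
time: 13.65
tcp_pos: [0.4123, 0.0604, 0.1088]
contact_force: [1.2, 0.6, 1.1]
top
[359 190  39  20 382] [378.08900524 199.62827225]
..................................................
..................................................
..................................................
..................................................
..................................................
..................................................
..................................................
..................................................
..................................................
..................................................
.......................................#..........
..................................#######.........
...............................##########.........
............................##############........
........................##################........
.....................######################.......
..................#########################.......
...............############################.......
............##############################........

[... 1658 characters left out ...]
####.........
............##########..........
..............######.#..........
...............####...#.........
................................
................................
................................
................................
..####..........................
..#####.........................
...####.........................
....###.........................
....###.........................
....###.........................
....###.........................
....###.........................
[328.15505509 190.20214648] [163 155 138 126 124 123 123 120 114 109 107 108 107 107 107 107 107 107
 107 107 104  94  89  88  89  89  90  90  89  89  89  88  88  88  87  86
  86  86  85  85]
```

```bash
python3 - <<'E'
from h import *
import pickle
c=pickle.load(open("t5.pkl","rb"));s=pickle.load(open("s2.pkl","rb"))
o1,d1=ray(c,[(378.1,199.6)]);o2,d2=ray(s,[(336.3,186.9)])
d1=d1[0];d2=d2[0];A=np.c_[d1,-d2];k=np.linalg.lstsq(A,o2-o1,rcond=None)[0]
print(o1+k[0]*d1,o2+k[1]*d2)
# top view axis line with assumed height
P=onz(c,[(367,204.3),(389,195)],.237);v=P[1]-P[0];print(P,"axis yaw",np.degrees(np.arctan2(v[0],-v[1])))
for r in(.042,.052,.062):
    q=np.array([.5957,-.0553,.185+r]);print(r,proj(c,[q]),proj(s,[q]))
E
python3 go.py .43 -.08 .29 87.4
python3 -c "
from bench import *;print(read_state()['joint_positions'])"
```

```text
[ 0.59141002 -0.05608097  0.25337707] [ 0.58552364 -0.0581204   0.25133381]
[[ 0.59707161 -0.0346595   0.237     ]
 [ 0.59992717 -0.08544272  0.237     ]] axis yaw 3.2183686504443334
0.042 [[376.18015597 203.64908695]] [[332.22774211 195.419809  ]]
0.052 [[376.45795392 201.5252592 ]] [[332.24275165 191.81670444]]
0.062 [[376.73991453 199.36916446]] [[332.25767047 188.18823779]]
rows [ 0.131  0.695 -0.915] -0.2503 t 13.7 pos [0.4116 0.0598 0.1067] [179.94  -0.39  -2.71] F [ 0.6 -0.6 -0.8] op 0.0004
[  35.6787815     1.08845704  -49.727034    119.6719012     1.15992735
   59.27683764 -107.34418026]
```

```bash
python3 -m inch '[[0,0,-0.2,0,0],[0,0.1,-0.4,-0.02,0],[0.05,0.2,-0.6,-0.04,0],[0.1,0.4,-0.8,-0.06,0],[0.13,0.6,-0.9,-0.08,0],[0.13,0.7,-0.92,-0.1,0],[0.13,0.7,-0.92,-0.12,0],[0.13,0.7,-0.92,-0.14,0],[0.13,0.7,-0.92,-0.16,0],[0.13,0.7,-0.92,-0.18,0]]'|grep -E "time|tcp|eef"; python3 -m inch '[[0,0,0,-0.02,0],[0,0,0,-0.04,0],[0,0,0,-0.06,0],[0,0,0,-0.07,0],[0,0,0,-0.07,0]]'|grep -E "time|tcp|eef"; python3 go.py .5945 -.0797 .29 87.4
```

```text
time: 14.53
tcp_pos: [0.4288, -0.0818, 0.2874]
eef_rot: [-180.0, 0.0, 59.9]
time: 14.95
tcp_pos: [0.4287, -0.0815, 0.2873]
eef_rot: [-180.0, 0.0, 85.0]
rows [ 0.081  0.825 -0.014] -0.0066 t 14.95 pos [ 0.4287 -0.0815  0.2873] [-1.7998e+02  1.0000e-02  8.5020e+01] F [ 0.1 -0.3  0.5] op 0.0856
```

```bash
python3 -m inch '[[0.08,0.2,-0.02,-0.0066,0],[0.08,0.4,-0.02,-0.0066,0],[0.08,0.6,-0.02,-0.0066,0],[0.08,0.75,-0.02,-0.0066,0],[0.08,0.825,-0.02,-0.0066,0],[0.08,0.825,-0.02,-0.0066,0],[0.08,0.825,-0.02,-0.0066,0],[0.08,0.825,-0.02,-0.0066,0]]'|grep -E "time|tcp|eef"
python3 - <<'E'
from bench import *
from h import *
import pickle
w=capture("wrist");pickle.dump(w,open("w7.pkl","wb"))
print(proj(w,[(.596,-.0797,.244),(.596,-.02,.244)]))
cv2.imwrite("pics/w7.png",w["frame"][:,:,::-1])
E
```

```text
time: 15.62
tcp_pos: [0.5941, -0.08, 0.2918]
eef_rot: [-180.0, -0.0, 87.2]
[[316.60988808 260.64139023]
 [311.8071337  166.36051121]]
```

View pics/w7.png

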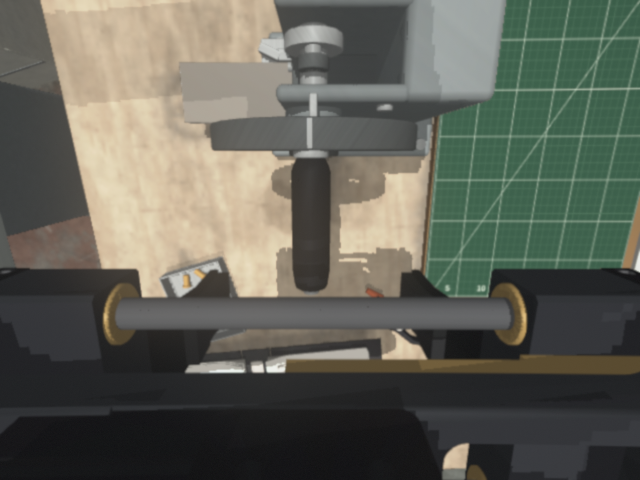

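The handle is centred at column 311, from the hub at row 155 to its end at row 290. At y ≈ -0.08 that puts it at x ≈ 0.592, and the pads will land on it. Next I descend and grip.

```bash
python3 -m inch '[[0,-0.01,0.1,0,0],[0,-0.01,0.2,0,0],[0,-0.01,0.28,0,0],[0,-0.01,0.325,0,0],[0,-0.01,0.325,0,0],[0,-0.01,0.325,0,0.4],[0,-0.01,0.325,0,0.6],[0,-0.01,0.325,0,0.6]]' 10|grep -E "tcp|con|op"; python3 -m inch '[[0,0,0,0,1],[0,0,0,0,1],[0,0,0,0,1],[0,0,0,0,1],[0,0,0,0,1],[0,0,0,0,1]]' 10
```

```text
tcp_pos: [0.593, -0.08, 0.2285]
contact_force: [0.6, 0.4, 0.9]
opening: 0.0743
time: 16.83
tcp_pos: [0.5925, -0.0801, 0.2271]
eef_rot: [180.0, 0.0, 87.2]
contact_force: [0.3, -0.1, -0.5]
opening: 0.0349
finger_force: 0.0
```

```bash
python3 -m inch '[[0,0,0,0,1],[0,0,0,0,1],[0,0,0,0,1],[0,0,0,0,1],[0,0,0,0,1]]' 10; python3 -m inch '[[0,0,0,0,1],[0,0,0,0,1],[0,0,0,0,1]]' 40
```

```text
time: 17.25
tcp_pos: [0.5924, -0.0801, 0.2271]
eef_rot: [-180.0, 0.0, 87.2]
contact_force: [-1.8, -0.5, -0.2]
opening: 0.0231
finger_force: 10.0
time: 17.5
tcp_pos: [0.5924, -0.0801, 0.2271]
eef_rot: [-180.0, 0.0, 87.2]
contact_force: [-1.7, -0.2, -0.2]
opening: 0.0231
finger_force: 40.0
```

```bash
cat > fb.py <<'E'
import sys,json,os,time
from bench import *
import numpy as np
from scipy.optimize import least_squares
# arg: theta (deg) commanded now; logs handle-circle points (tool plane), fits circle with priors
th=float(sys.argv[1]);s=read_state();p=s["tcp_pos"];F=s["contact_force"]
L=json.load(open("log.json")) if os.path.exists("log.json") else []
u=p[0]*.9989-p[1]*.0465; L.append([u,p[2],th]);json.dump(L,open("log.json","w"))
A=np.array(L);t=np.radians(th);Fu=F[0]*.9989-F[1]*.0465
print("t",round(s["time"],1),"u,z",round(u,4),round(p[2],4),"Fu,Fz",round(Fu,1),round(F[2],1),"rad",round(Fu*np.sin(t)+F[2]*np.cos(t),1),"tan",round(Fu*np.cos(t)-F[2]*np.sin(t),1),"yaw",round(s["eef_rot"][2],1))
if len(L)>2:
    f=lambda q:np.r_[(np.hypot(A[:,0]-q[0],A[:,1]-q[1])-q[2])/3e-4,(q[0]-.5978)/2e-3,(q[2]-.057)/4e-3,(q[1]+q[2]-A[0,1])/3e-4]
    q=least_squares(f,[.5978,.17,.057]).x
    print("uc,zc,r",q.round(4),"theta now",np.degrees(np.arctan2(u-q[0],p[2]-q[1])).round(1))
E
python3 fb.py 0
python3 -m inch '[[0,0.0253,0.001,0,1],[0,0.0504,0.0044,0,1],[0,0.0751,0.01,0,1],[0,0.0992,0.0175,0,1],[0,0.0992,0.0175,0,1],[0,0.0992,0.0175,0,1]]'|grep -E "op|fing"; python3 fb.py 20
```

```text
t 17.5 u,z 0.5955 0.2271 Fu,Fz -1.7 -0.2 rad -0.2 tan -1.7 yaw 87.2
opening: 0.0233
finger_force: 40.0
t 18.0 u,z 0.6164 0.2237 Fu,Fz 1.4 0.2 rad 0.7 tan 1.3 yaw 87.2
```

```bash
python3 -m inch '[[0,0.0234,0.0097,0,1],[0,0.0458,0.0214,0,1],[0,0.0671,0.035,0,1],[0,0.0872,0.0503,0,1],[0,0.0872,0.0503,0,1],[0,0.0872,0.0503,0,1]]'|grep -E "op"; python3 fb.py 40
```

```text
opening: 0.0232
t 18.5 u,z 0.634 0.2135 Fu,Fz 5.0 1.4 rad 4.2 tan 3.0 yaw 87.2
uc,zc,r [0.5971 0.1703 0.0568] theta now 40.5
```

```bash
cat > nx.py <<'E'
import sys,numpy as np
# cumY cumZ (sum of rows so far) uc zc r th0 th1
cy,cz,uc,zc,r,a,b=map(float,sys.argv[1:])
for t in np.radians(np.linspace(a,b,5)[1:]):
    print(round((uc+r*np.sin(t)-.5955)/.2-cy,3),round((.2271-zc-r*np.cos(t))/.2-cz,3))
E
python3 nx.py .1864 .0678 .5973 .1697 .0575 40 60
```

```text
0.026 0.016
0.043 0.034
0.058 0.054
0.072 0.075
```

```bash
python3 -m inch '[[0,0.026,0.016,0,1],[0,0.043,0.034,0,1],[0,0.058,0.054,0,1],[0,0.072,0.075,0,1],[0,0.072,0.075,0,1],[0,0.072,0.075,0,1]]'|grep -E "op"; python3 fb.py 60;python3 nx.py .2584 .1428 .5973 .1697 .0575 60 80
```

```text
opening: 0.0228
t 19.0 u,z 0.6482 0.1979 Fu,Fz 5.3 0.2 rad 4.7 tan 2.4 yaw 87.2
uc,zc,r [0.5964 0.167  0.0601] theta now 59.1
0.011 0.023
0.021 0.046
0.028 0.07
0.034 0.094
```

```bash
python3 nx.py .2584 .1428 .5975 .168 .060 60 80
```

```text
0.023 0.026
0.034 0.05
0.041 0.075
0.047 0.101
```

```bash
python3 -m inch '[[0,0.023,0.026,0,1],[0,0.034,0.05,0,1],[0,0.041,0.075,0,1],[0,0.047,0.101,0,1],[0,0.047,0.101,0,1],[0,0.047,0.101,0,1]]'|grep -E "op"; python3 fb.py 80;python3 nx.py .3054 .2438 .5975 .168 .060 80 100
```

```text
opening: 0.0226
t 19.5 u,z 0.6566 0.1775 Fu,Fz 3.5 -2.3 rad 3.0 tan 2.8 yaw 87.2
uc,zc,r [0.5957 0.165  0.062 ] theta now 78.4
0.003 0.026
0.005 0.052
0.003 0.078
0.0 0.104
```

```bash
python3 nx.py .3054 .2438 .5965 .1657 .0615 78 100
```

```text
0.005 0.028
0.007 0.058
0.006 0.087
0.002 0.117
```

```bash
python3 -m inch '[[0,0.005,0.028,0,1],[0,0.007,0.058,0,1],[0,0.006,0.087,0,1],[0,0.002,0.117,0,1],[0,0.002,0.117,0,1],[0,0.002,0.117,0,1]]'|grep -E "op"; python3 fb.py 100;python3 nx.py .3074 .3608 .5965 .1657 .0615 100 120
```

```text
opening: 0.0228
t 20.0 u,z 0.6572 0.1551 Fu,Fz 1.1 2.6 rad 0.6 tan -2.8 yaw 87.2
uc,zc,r [0.5955 0.1647 0.0623] theta now 98.9
-0.005 0.026
-0.013 0.051
-0.024 0.076
-0.036 0.1
```

```bash
python3 -m inch '[[0,-0.005,0.026,0,1],[0,-0.013,0.051,0,1],[0,-0.024,0.076,0,1],[0,-0.036,0.1,0,1],[0,-0.036,0.1,0,1],[0,-0.036,0.1,0,1]]'|grep -E "op"; python3 fb.py 120;python3 nx.py .2714 .4608 .5958 .1652 .062 120 140
```

```text
opening: 0.023
t 20.5 u,z 0.6503 0.1355 Fu,Fz 4.3 1.1 rad 3.1 tan -3.1 yaw 87.2
uc,zc,r [0.5957 0.1649 0.0621] theta now 118.3
-0.016 0.027
-0.032 0.048
-0.051 0.068
-0.071 0.086
```

```bash
python3 -m inch '[[0,-0.016,0.026,0,1],[0,-0.032,0.048,0,1],[0,-0.051,0.068,0,1],[0,-0.071,0.086,0,1],[0,-0.071,0.086,0,1],[0,-0.071,0.086,0,1]]'|grep -E "op"; python3 fb.py 140;python3 nx.py .2004 .5468 .5958 .165 .062 140 160
```

```text
opening: 0.0229
t 21.0 u,z 0.6357 0.1179 Fu,Fz 3.1 1.6 rad 0.8 tan -3.4 yaw 87.2
uc,zc,r [0.5959 0.1651 0.0619] theta now 139.9
-0.021 0.018
-0.044 0.032
-0.068 0.045
-0.093 0.055
```

```bash
python3 -m inch '[[0,-0.021,0.018,0,1],[0,-0.044,0.032,0,1],[0,-0.068,0.045,0,1],[0,-0.093,0.055,0,1],[0,-0.093,0.055,0,1],[0,-0.093,0.055,0,1]]'|grep -E "op"; python3 fb.py 160;python3 nx.py .1074 .6018 .5959 .1651 .062 160 180
```

```text
opening: 0.023
t 21.5 u,z 0.6165 0.1066 Fu,Fz 0.6 1.0 rad -0.7 tan -0.9 yaw 87.2
uc,zc,r [0.5958 0.1651 0.062 ] theta now 160.5
-0.025 0.008
-0.052 0.013
-0.078 0.017
-0.105 0.018
```

```bash
python3 -m inch '[[0,-0.025,0.008,0,1],[0,-0.052,0.013,0,1],[0,-0.078,0.017,0,1],[0,-0.105,0.018,0,1],[0,-0.105,0.018,0,1],[0,-0.105,0.018,0,1]]'|grep -E "op"; python3 fb.py 180;python3 nx.py .0024 .6198 .5959 .1651 .062 180 200
```

```text
opening: 0.0226
t 22.0 u,z 0.5951 0.103 Fu,Fz -2.6 2.2 rad -2.2 tan 2.6 yaw 87.2
uc,zc,r [0.5958 0.1651 0.062 ] theta now -179.4
-0.027 -0.001
-0.054 -0.005
-0.081 -0.01
-0.106 -0.018
```

```bash
python3 -m inch '[[0,-0.027,-0.001,0,1],[0,-0.054,-0.005,0,1],[0,-0.081,-0.01,0,1],[0,-0.106,-0.018,0,1],[0,-0.106,-0.018,0,1],[0,-0.106,-0.018,0,1]]'|grep -E "op"; python3 fb.py 200;python3 nx.py -.1036 .6018 .5958 .1651 .062 200 220
```

```text
opening: 0.0229
t 22.5 u,z 0.5744 0.107 Fu,Fz -0.5 1.9 rad -1.6 tan 1.2 yaw 87.2
uc,zc,r [0.5958 0.1651 0.062 ] theta now -159.8
-0.026 -0.011
-0.05 -0.023
-0.073 -0.038
-0.094 -0.054
```

```bash
python3 -m inch '[[0,-0.026,-0.011,0,1],[0,-0.05,-0.023,0,1],[0,-0.073,-0.038,0,1],[0,-0.094,-0.054,0,1],[0,-0.094,-0.054,0,1],[0,-0.094,-0.054,0,1]]'|grep -E "op"; python3 fb.py 220;python3 nx.py -.1976 .5478 .5958 .1651 .062 220 240
```

```text
opening: 0.0226
t 23.0 u,z 0.5558 0.1179 Fu,Fz 2.1 2.9 rad -3.5 tan 0.3 yaw 87.2
uc,zc,r [0.5959 0.1651 0.0619] theta now -139.7
-0.02 -0.019
-0.038 -0.039
-0.055 -0.06
-0.069 -0.083
```

```bash
python3 nx.py -.1976 .5478 .5963 .1653 .0618 220 240; python3 -m inch '[[0,-0.017,-0.02,0,1],[0,-0.035,-0.04,0,1],[0,-0.051,-0.061,0,1],[0,-0.066,-0.083,0,1],[0,-0.066,-0.083,0,1],[0,-0.066,-0.083,0,1]]'|grep -E "op"; python3 fb.py 240;python3 nx.py -.2636 .4648 .5964 .1653 .0618 240 260
```

```text
-0.017 -0.02
-0.035 -0.04
-0.052 -0.062
-0.066 -0.084
opening: 0.0231
t 23.5 u,z 0.5426 0.1344 Fu,Fz 2.4 1.6 rad -2.9 tan 0.1 yaw 87.2
uc,zc,r [0.596  0.1651 0.0619] theta now -119.9
-0.012 -0.025
-0.022 -0.05
-0.03 -0.076
-0.036 -0.102
```

```bash
python3 -m inch '[[0,-0.011,-0.025,0,1],[0,-0.02,-0.05,0,1],[0,-0.028,-0.076,0,1],[0,-0.033,-0.102,0,1],[0,-0.033,-0.102,0,1],[0,-0.033,-0.102,0,1]]'|grep -E "op"; python3 fb.py 260;python3 nx.py -.2966 .3628 .5966 .1653 .0618 260 280
```

```text
opening: 0.0229
t 24.0 u,z 0.5358 0.1547 Fu,Fz -1.6 -1.2 rad 1.8 tan -0.9 yaw 87.2
uc,zc,r [0.5961 0.1651 0.0618] theta now -99.7
-0.006 -0.027
-0.007 -0.054
-0.006 -0.081
-0.002 -0.107
```

```bash
python3 -m inch '[[0,-0.006,-0.027,0,1],[0,-0.007,-0.054,0,1],[0,-0.006,-0.081,0,1],[0,-0.002,-0.107,0,1],[0,-0.002,-0.107,0,1],[0,-0.002,-0.107,0,1]]'|grep -E "op"; python3 fb.py 280;python3 nx.py -.2986 .2558 .5963 .1652 .0618 280 300
```

```text
opening: 0.0229
t 24.5 u,z 0.536 0.1765 Fu,Fz -3.3 -0.5 rad 3.2 tan -1.0 yaw 87.2
uc,zc,r [0.5962 0.165  0.0617] theta now -79.2
0.004 -0.026
0.012 -0.052
0.023 -0.077
0.035 -0.101
```

```bash
python3 -m inch '[[0,0.003,-0.026,0,1],[0,0.011,-0.052,0,1],[0,0.022,-0.077,0,1],[0,0.034,-0.101,0,1],[0,0.034,-0.101,0,1],[0,0.034,-0.101,0,1]]'|grep -E "op"; python3 fb.py 300;python3 nx.py -.2646 .1548 .5962 .1651 .0619 300 320
```

```text
opening: 0.0228
t 25.0 u,z 0.5434 0.1969 Fu,Fz -1.6 0.9 rad 1.8 tan 0.0 yaw 87.2
uc,zc,r [0.5962 0.165  0.0617] theta now -58.9
0.015 -0.022
0.031 -0.044
0.049 -0.064
0.069 -0.082
```

```bash
python3 -m inch '[[0,0.015,-0.022,0,1],[0,0.031,-0.044,0,1],[0,0.049,-0.064,0,1],[0,0.069,-0.082,0,1],[0,0.069,-0.082,0,1],[0,0.069,-0.082,0,1]]'|grep -E "op"; python3 fb.py 320;python3 nx.py -.1956 .0728 .5962 .1651 .0619 320 340
```

```text
opening: 0.023
t 25.5 u,z 0.5575 0.2133 Fu,Fz 0.4 1.4 rad 0.8 tan 1.2 yaw 87.2
uc,zc,r [0.5962 0.165  0.0618] theta now -38.8
0.022 -0.016
0.044 -0.031
0.068 -0.043
0.093 -0.054
```

```bash
python3 -m inch '[[0,0.022,-0.016,0,1],[0,0.044,-0.031,0,1],[0,0.068,-0.043,0,1],[0,0.093,-0.054,0,1],[0,0.093,-0.054,0,1],[0,0.093,-0.054,0,1]]'|grep -E "op"; python3 fb.py 340;python3 nx.py -.1026 .0188 .5962 .1651 .0619 340 360
```

```text
opening: 0.0231
t 26.0 u,z 0.5761 0.2238 Fu,Fz 0.1 1.1 rad 1.0 tan 0.5 yaw 87.2
uc,zc,r [0.5962 0.1651 0.0618] theta now -18.9
0.026 -0.008
0.052 -0.014
0.079 -0.017
0.106 -0.018
```

```bash
python3 -m inch '[[0,0.026,-0.008,0,1],[0,0.052,-0.014,0,1],[0,0.08,-0.017,0,1],[0,0.107,-0.018,0,1],[0,0.107,-0.018,0,1],[0,0.107,-0.018,0,1]]'|grep -E "op"; python3 fb.py 360
```

```text
opening: 0.0232
t 26.5 u,z 0.5975 0.2272 Fu,Fz 1.8 1.4 rad 1.4 tan 1.8 yaw 87.2
uc,zc,r [0.5962 0.1651 0.0618] theta now 1.2
```

```bash
python3 -m inch '[[0,0,0,0,0.3],[0,0,0,0,0],[0,0,0,0,0],[0,0,0,0,0],[0,0,0,0,0],[0,0,0,0,0],[0,0,-0.15,0,0],[0,0,-0.35,0,0],[0,0,-0.4,0,0],[0,0,-0.4,0,0]]'|grep -E "tcp|op|con"
python3 - <<'E'
from bench import *
from h import *
import pickle
w=capture("wrist");s=capture("scene")
g=cv2.cvtColor(w["frame"],cv2.COLOR_RGB2GRAY)
# handle centre x at its row, from dark run
for y in(-.06,-.075):
    r=proj(w,[(.595,y,.247)])[0];row=g[int(r[1])];c=np.where(row[250:380]<50)[0]+250
    e=onz(w,[(c.min(),int(r[1])),(c.max(),int(r[1]))],.247);print(r,c.min(),c.max(),e.round(4))
# deck seen from wrist: rear edge
v=cv2.cvtColor(cv2.imread("pics/s2.png"),cv2.COLOR_BGR2GRAY)
f=s["frame"][:,:,::-1];o=cv2.resize(f[170:320,250:400],(600,600),interpolation=cv2.INTER_CUBIC);cv2.imwrite("pics/end.png",o)
# brass post visible under the ram?
p=proj(s,[(.6005,.0522,.060)])[0];print("post px",p)
E
```

```text
tcp_pos: [0.5948, -0.0798, 0.3111]
contact_force: [0.1, 0.2, 0.8]
opening: 0.0815Traceback (most recent call last):
  File "<stdin>", line 9, in <module>
    return umr_minimum(a, axis, None, out, keepdims, initial, where)
ValueError: zero-size array to reduction operation minimum which has no identity
```

Run:
```python
from bench import *
from h import *
w=capture("wrist");g=cv2.cvtColor(w["frame"],cv2.COLOR_RGB2GRAY)
for R in(200,240):
    print(R,g[R,270:350:3])
for q in((.4577,.048,.056),(.4577,.07,.056)):
    r=proj(w,[q])[0];d=proj(w,[(q[0]+.01,q[1],.056)])[0]-r
    print(r,[int(g[int(r[1]+d[1]*k/5),int(r[0]+d[0]*k/5)]) for k in range(-8,9)])
print(proj(w,[(.595,-.06,.247)]),read_state()["tcp_pos"])
```

```text
200 [169 172 172 172 168 170 174 174 171 133  59  58  59  61  62  62  59  58
  56  55  54  70 116 119 118 117 118]
240 [206 210 210 205 205 206 209 208 202 184  60  60  61  61  61  61  60  59
  57  56  55  94 135 137 209 208 206]
[188.33432033 103.15627632] [167, 170, 178, 181, 181, 175, 172, 172, 175, 167, 164, 165, 166, 165, 166, 166, 166]
[185.39203047  81.88854159] [158, 157, 155, 151, 146, 140, 138, 135, 138, 151, 150, 150, 150, 150, 151, 150, 150]
[[314.36927952 226.75285446]] [ 0.59313206 -0.08015153  0.30622078]
```

```bash
python3 -c "
from bench import *;print(close_job())"
```

```text
the job is handed in; nothing more can be done
None
```

The job is handed in, with no verdict returned: the deck is against the gauge, the flywheel turned one revolution with the handle about 1° from straight up, and the gripper is clear. Two things went unconfirmed: the post's final height, and the gauge setting after a brief push of about 14.5 N, right at its slip limit (the tool moved only 0.6 mm).

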